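# Dispense three breathing filters into the catch dish

## Task

Unlock the filter dispenser: pull its upright lock plate up out of the chute and slide it edgewise, fully home, into the slot of the holder block. Then pick up the steel dish by its grip, hold it under the chute's mouth and lift the gate's cross-bar with the dish's rim, so that all three filters slide off the chute into the held dish and none falls on the table. Finally set the dish with the filters down upright in the middle of the black rubber mat and let go, leaving everything else where it stands.

Things in the scene. Friction and masses are not known exactly. Their poses are not given: they have to be found in the camera images.
- chute: Fixed steel chute on a grey stand. Origin on the table below the middle of its lip (lower end); +x points away from the mouth, up the slope (33 degrees), +z up. Inner width 52 mm, walls 34 mm high. The room below it is free for x under 95 mm. Upright plate slot centred at x = 35 mm, its cheeks reach z = 262 mm; the chute's upper end reaches z = 342 mm at x = 205 mm.
- chute_lip (a point): Middle of the lip edge of the chute floor, where filters leave it, 180 mm above the table; the floor is 6 mm thick.
- gate (a joint): Lift of the gate (m): 0 closed, 0.05 fully up. A light (80 g) upright steel sheet across the mouth, 90 mm wide, 7 mm in front of the lip, top at 230 mm when closed, with two legs down to a level cross-bar under the chute. Raising the bar lifts it; it falls shut by itself. Filters pass from about 0.04 up.
- gate_bar (a point): Middle of the underside of the gate's cross-bar (10 x 180 x 8 mm, long along the chute's y), 17 mm behind the lip and 115 mm above the table when closed; rises with the gate.
- plate: Lock plate, loose, standing upright across the chute: steel sheet 5 mm thick (x), 74 mm wide (y), 72 mm tall, with a black grip block on top 12 mm (x) x 50 mm (y) x 36 mm (z 70 to 106 mm). Origin at the middle of the lower edge, z up. It blocks the filters; lift it at least 70 mm to clear the chute. 90 g.
- holder: Fixed grey block 60 x 115 x 55 mm with one slot open at the top, 10 mm wide (x) and 80 mm long (y), 45 mm deep (slot floor at z = 10 mm), 3 mm lead-in. Origin at the centre of its underside.
- dish: Loose open rectangular steel dish, 150 mm (x) x 135 mm (y) x 70 mm tall, walls and floor 5 mm, 170 g. Origin at the centre of the underside of the basin; its black upright grip stands off the -x side.
- dish_grip (a point): Point to grip: 18 mm below the top of the dish's grip block, which measures 24 mm (x) x 30 mm (y) and goes from 50 to 120 mm above the dish's underside; centre 95 mm from the dish's origin along -x.
- mat: Fixed thin black rubber mat, 210 mm (x) x 200 mm (y), 4 mm thick; origin at the centre of its underside.
- jar: Brown glass jar with a white cap, 68 mm diameter, 85 mm tall. Bystander; origin at the centre of its underside.
- bottle: White plastic bottle, 66 mm diameter, 170 mm tall. Bystander; origin at the centre of its underside.
- tape: Roll of tape lying flat, 90 mm outside diameter, 25 mm tall. Bystander; origin at the centre of its underside.
- wrench: Steel wrench lying flat, 160 mm long. Bystander; origin at the centre of its underside.
- cup: Steel cup, 72 mm across, 80 mm tall. Bystander; origin at the centre of its underside.
- filter_1: White plastic breathing filter, loose: block 56 (x) x 42 (y) x 22 mm with a round port 28 mm across and 6 mm high on top, 30 g; origin at the centre of its underside. The three lie in a row in the chute behind the lock plate.
- filter_1_mid (a point): Middle of that filter.
- filter_2: White plastic breathing filter, loose: block 56 (x) x 42 (y) x 22 mm with a round port 28 mm across and 6 mm high on top, 30 g; origin at the centre of its underside. The three lie in a row in the chute behind the lock plate.
- filter_2_mid (a point): Middle of that filter.
- filter_3: White plastic breathing filter, loose: block 56 (x) x 42 (y) x 22 mm with a round port 28 mm across and 6 mm high on top, 30 g; origin at the centre of its underside. The three lie in a row in the chute behind the lock plate.
- filter_3_mid (a point): Middle of that filter.
Mind the look-alikes: they are no part of the job. Leave any purple or turquoise look-alike of the plate alone.

How it is judged:
On the way, in this order (a step that is already met when the one before it is completed fails the run):
1. the lock plate is fully home in the holder's slot (x of plate in the frame of holder between -0.006 and 0.006 m and y of plate in the frame of holder between -0.008 and 0.008 m and z of plate in the frame of holder below 0.017 m and angle between the x axis of plate and the x axis of holder, either way round below 0.15 rad and angle between plate's own z axis and vertical below 0.15 rad), for 0.2 s.
2. the dish, held off the table under the chute's mouth, lifts the gate (value of joint gate above 0.012 m and contact force between the fingers and dish above 1 N and height (world z) of dish above 0.015 m and angle between dish's own z axis and vertical below 0.5 rad and horizontal distance between dish and chute_lip below 0.08 m).
3. all three filters lie in the dish while the gripper holds it off the table (x of filter_1_mid in the frame of dish between -0.075 and 0.075 m and y of filter_1_mid in the frame of dish between -0.0675 and 0.0675 m and z of filter_1_mid in the frame of dish between 0.005 and 0.078 m and x of filter_2_mid in the frame of dish between -0.075 and 0.075 m and y of filter_2_mid in the frame of dish between -0.0675 and 0.0675 m and z of filter_2_mid in the frame of dish between 0.005 and 0.078 m and x of filter_3_mid in the frame of dish between -0.075 and 0.075 m and y of filter_3_mid in the frame of dish between -0.0675 and 0.0675 m and z of filter_3_mid in the frame of dish between 0.005 and 0.078 m and contact force between the fingers and dish above 1 N and height (world z) of dish above 0.015 m and angle between dish's own z axis and vertical below 0.5 rad), for 0.2 s.
At the end, for the whole second after the job is handed in: The lock plate stands in the holder's slot, within 7 mm of its floor, upright and aligned; all three filters lie at rest inside the dish; the dish stands upright on the mat, its centre within 35 mm of the mat's centre, released and at rest (all of step 1 and x of filter_1_mid in the frame of dish between -0.075 and 0.075 m and y of filter_1_mid in the frame of dish between -0.0675 and 0.0675 m and z of filter_1_mid in the frame of dish between 0.005 and 0.078 m and x of filter_2_mid in the frame of dish between -0.075 and 0.075 m and y of filter_2_mid in the frame of dish between -0.0675 and 0.0675 m and z of filter_2_mid in the frame of dish between 0.005 and 0.078 m and x of filter_3_mid in the frame of dish between -0.075 and 0.075 m and y of filter_3_mid in the frame of dish between -0.0675 and 0.0675 m and z of filter_3_mid in the frame of dish between 0.005 and 0.078 m and horizontal distance between dish and mat below 0.035 m and height (world z) of dish below 0.008 m and angle between dish's own z axis and vertical below 0.06 rad and linear speed of dish below 0.02 m/s and linear speed of each of filter_1, filter_2, filter_3 below 0.03 m/s); the robot touches nothing.
It fails at once if a filter falls beside the dish ((height (world z) of filter_1_mid below 0.05 m and not (x of filter_1_mid in the frame of dish between -0.075 and 0.075 m and y of filter_1_mid in the frame of dish between -0.0675 and 0.0675 m and z of filter_1_mid in the frame of dish between 0.005 and 0.078 m)) or (height (world z) of filter_2_mid below 0.05 m and not (x of filter_2_mid in the frame of dish between -0.075 and 0.075 m and y of filter_2_mid in the frame of dish between -0.0675 and 0.0675 m and z of filter_2_mid in the frame of dish between 0.005 and 0.078 m)) or (height (world z) of filter_3_mid below 0.05 m and not (x of filter_3_mid in the frame of dish between -0.075 and 0.075 m and y of filter_3_mid in the frame of dish between -0.0675 and 0.0675 m and z of filter_3_mid in the frame of dish between 0.005 and 0.078 m))).
It fails at once if a bystander is pushed more than 40 mm or knocked over (distance of any of jar, bottle, tape, wrench, cup from where it was at the start of the episode above 0.04 m or angle between any of jar, bottle, tape, wrench, cup's own z axis and vertical above 0.6 rad).
It also fails if it takes over 69 s, if anything falls off the work surface, if the arm or the gripper's body presses on something with over 40 N, if the wrist force passes 120 N, or if a joint passes its speed limit or range.

## Robot

A 6-joint arm with a two-finger parallel gripper is mounted at the origin on the work surface. World frame = base frame: x ahead of the robot, y to its left, z up, the work surface at z = 0. Lengths are in m, angles in rad, forces in N, time in s.
With the tool pointing down it reaches from about 0.35 to 0.775 m from the base axis. Payload 7.3 kg.
Tool frame: the origin (TCP) lies on the mounting face of the last link; the fingertips stand 178 mm ahead of it and the grasp point (between the pads) lies 159 mm ahead of it (robot.tcp_to_tips is the distance from the TCP to the fingertips, in m); z points along the fingers, y is the direction in which the jaws open and shut (so a half turn about z gives the same grasp; the last joint's range is limited). The gripper opens to 92 mm and grips with 3 to 60 N. Pads are 19 mm wide; open, the fingers measure 130 mm over their backs; the gripper's body (75 mm by 190 mm) begins 47 mm behind the grasp point.
Start: joints at [1.163, 0.342, 1.524, -0, 1.275, -0.146], TCP at [0.136, 0.507, 0.405] pointing down, gripper open.
Joint ranges: [-2.53, 2.53], [-0.77, 2.02], [0.04, 2.7], [-1, 4.14], [0.28, 2.66], [-3.11, 3.11]. Speed limits (rad/s): [2.57, 2.57, 3.14, 3.14, 3.14, 3.14].

## Interface

Orientations are given as [roll, pitch, yaw] about the fixed x, y, z axes, in that order (R = Rz(yaw) Ry(pitch) Rx(roll)).
In Python, from cell import robot, viewer gives the robot as it stands.
- The arm moves only by the shell command python3 -m creep 'ROWS' [OPENING] [FORCE]. ROWS is JSON, a list that holds one entry, the list of rows, each a list of 6 numbers: the shift along the world's x, y, z in mm, then the turn, a rotation vector about the world's x, y, z in degrees. A call has 1 to 5 rows; each row shifts and turns the pose as measured when the row begins; what a row does not reach is not made up. A row lasts 1/12 s, in which the tool goes at most 41.7 mm and 7.16 degrees, less where a joint would pass 70% of its speed; a pose out of reach is approached as far as the arm can. A call with a gripper value outside its range is refused whole. OPENING is the closure, from -1 (fully open) to 1 (shut), set as the call begins (- or left out, the last holds). The fingers move at their own pace and stop on an object; FORCE is the grip in N (left out, the last holds). Time passes only in rows, so rows that do not move let the fingers close. It gives the time, the measured TCP pose, the force and the opening at its end, in the units of the state.
- robot.observe(): the state, without advancing time (a new reading comes with each control period).
- viewer.read_camera(name): name is "scene" or "top"; returns the picture (480x640x3 uint8, blue, green, red); there is no depth.
- viewer.camera_model(name): a dict with "fx", "fy", "cx", "cy" (pixels), "pose" (4x4, takes a point from camera to world coordinates). Camera axes: x right, y up, looking along -z (the intrinsics and any distortion apply to the point x, -y, -z); pixel columns grow to the right and rows downward; lengths in m; the calibration is good to about 2 mm. A picture is of the moment at which its call begins. camera_model takes no time and is no camera call.
- robot.hand_in(): hands the job in, once; it reports no verdict.
The state is a dict: "time": time; "qpos": joint angles; "qvel": joint speeds; "joint_efforts": joint torques, N m; "tool_pos": TCP position; "tool_rot": TCP orientation; "contact_force": force on the tool from outside, world axes, zero at the start; "torque": the same for the moment, N m; "opening": finger opening in m.
Only numpy, scipy, OpenCV 4.12 (cv2) and the standard library are available. Lean on these libraries where they do the work, as an engineer would, in place of code of your own. Each camera call takes 0.05 s, during which the arm holds its last target. There are 200 camera calls.

## Working session

There is one attempt and no reset: what is moved stays moved. The work goes in short steps, Python scripts to look and compute and a shell command to move; the robot and the scene stay as the last step left them, time stands still between calls to the robot, and variables do not carry over. Pictures are saved under pics/ and viewed, about 8 in all and at most 12, crops included, and the job is handed in when it is done.

```bash
ls; mkdir -p pics; python3 - <<'E'
from cell import robot, viewer
import cv2, numpy as np
s=robot.observe(); print(s['time'],s['tool_pos'],s['tool_rot'],s['opening'])
for n in('scene','top'):
    cv2.imwrite(f'pics/{n}0.png',viewer.read_camera(n)); m=viewer.camera_model(n); print(n,{k:(np.round(v,4).tolist()) for k,v in m.items()})
E
```

```text
pics
0.0 [0.13578102 0.50699192 0.40404482] [-3.14005691e+00 -2.06046267e-04  2.87979893e+00] 0.09188929669068477
scene {'fx': 435.6922, 'fy': 435.6922, 'cx': 317.2987, 'cy': 243.9649, 'pose': [[-0.2272, -0.6279, 0.7444, 1.4196], [0.9737, -0.1601, 0.1622, 0.2149], [0.0173, 0.7617, 0.6477, 0.9239], [0.0, 0.0, 0.0, 1.0]]}
top {'fx': 449.0603, 'fy': 449.0603, 'cx': 323.8191, 'cy': 237.4104, 'pose': [[-0.0019, 0.9806, -0.1961, 0.3541], [-0.9998, -0.0055, -0.0179, -0.0032], [-0.0186, 0.196, 0.9804, 1.1954], [0.0, 0.0, 0.0, 1.0]]}
```

View pics/scene0.png

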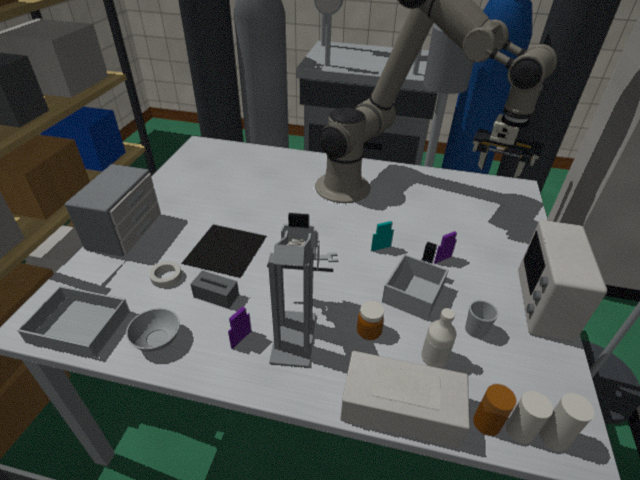

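View pics/top0.png

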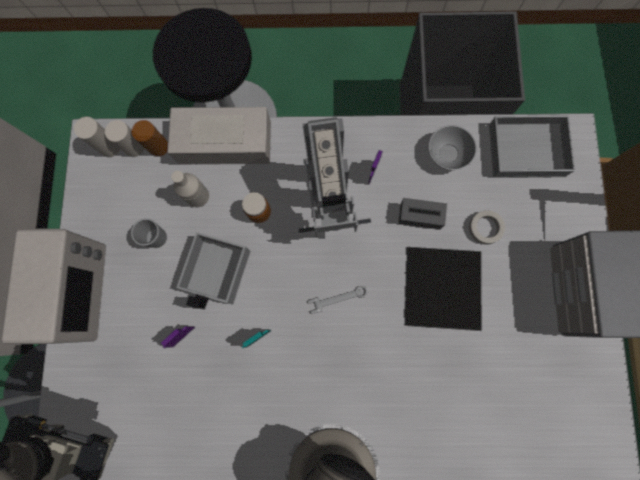

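The scene view shows the chute at (295,270), the holder at (215,290), the dish at (415,285) with its black grip at (430,250), and the mat at (225,250). In the top view the chute is at (328,175), the holder at (423,213), the dish at (211,268) with its grip at (197,300), and the mat at (443,288). I'll enlarge crops to pick out corners.

```bash
python3 - <<'E'
import cv2, numpy as np
t=cv2.imread('pics/top0.png'); s=cv2.imread('pics/scene0.png')
def crop(im,x0,y0,w,h,k):
    c=cv2.resize(im[y0:y0+h,x0:x0+w],None,fx=k,fy=k,interpolation=cv2.INTER_CUBIC)
    c=cv2.convertScaleAbs(c,alpha=1.5,beta=15)
    for x in range((x0//10+1)*10,x0+w,10):
        cv2.line(c,((x-x0)*k,0),((x-x0)*k,4),(0,0,255),1)
        if x%20==0: cv2.putText(c,str(x),((x-x0)*k-10,14),0,.35,(0,0,255),1)
    for y in range((y0//10+1)*10,y0+h,10):
        cv2.line(c,(0,(y-y0)*k),(4,(y-y0)*k),(0,0,255),1)
        if y%20==0: cv2.putText(c,str(y),(6,(y-y0)*k+4),0,.35,(0,0,255),1)
    return c
A=crop(t,295,110,80,130,4) # 320x520
B=crop(t,160,225,95,90,4)  # 380x360
C=crop(t,395,190,60,45,4) # 240x180
o=np.zeros((560,720,3),np.uint8)
o[:520,:320]=A; o[:360,325:705]=B; o[370:550,325:565]=C
cv2.imwrite('pics/crop1.png',o)
D=crop(s,255,205,90,165,3); E=crop(s,375,230,80,90,4); F=crop(s,180,260,70,55,4)
o=np.zeros((600,640,3),np.uint8)
o[:495,:270]=D;o[:360,290:610]=E;o[370:590,290:570]=F
cv2.imwrite('pics/crop2.png',o)
E
```

```text
(no output)
```

View pics/crop1.png

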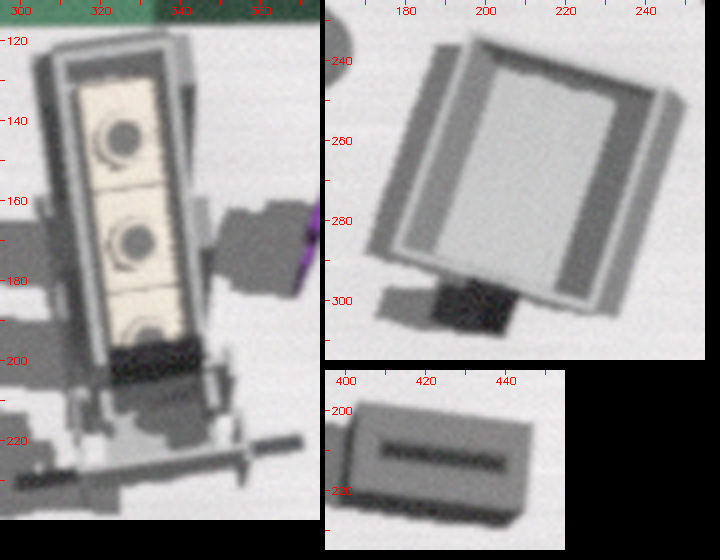

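View pics/crop2.png

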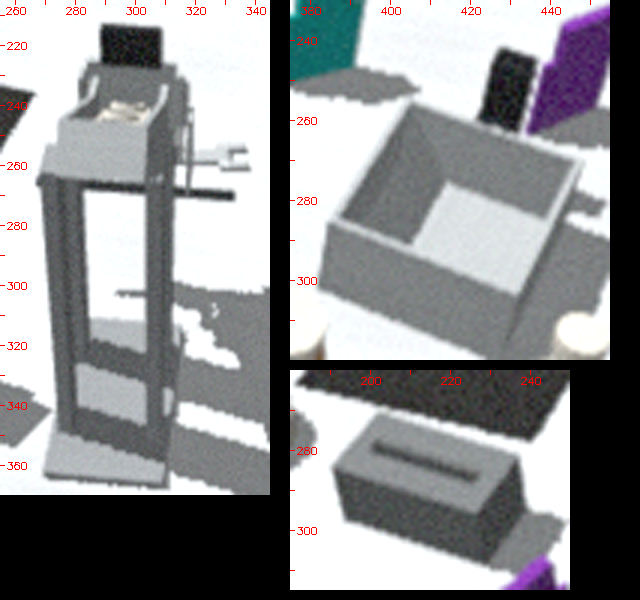

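Both crops give usable corner positions: dish rim, holder top face and slot, cross-bar ends, and grip block. Next I'll fit the poses.

```bash
cat > fit.py <<'E'
import numpy as np
from scipy.optimize import least_squares
from cell import viewer
M={n:viewer.camera_model(n) for n in('scene','top')}
def proj(n,P):
    m=M[n];T=np.linalg.inv(m['pose']);c=(T[:3,:3]@np.asarray(P,float).T).T+T[:3,3]
    return np.c_[m['fx']*c[:,0]/-c[:,2]+m['cx'], m['fy']*-c[:,1]/-c[:,2]+m['cy']]
def ray(n,uv,z):
    m=M[n];d=m['pose'][:3,:3]@np.array([(uv[0]-m['cx'])/m['fx'],-(uv[1]-m['cy'])/m['fy'],-1]);o=m['pose'][:3,3]
    return o+d*(z-o[2])/d[2]
def fit(obs,x0,z=0,free=False):
    def world(p):
        c,s=np.cos(p[2]),np.sin(p[2]);R=np.array([[c,-s,0],[s,c,0],[0,0,1]])
        return lambda q:R@(np.array(q)/1000)+[p[0],p[1],p[3] if free else z]
    def f(p):
        w=world(p);return np.concatenate([(proj(n,[w(q)])[0]-uv) for n,uv,q in obs])
    r=least_squares(f,list(x0)+([z] if free else []),loss='soft_l1');
    return r.x, np.round(f(r.x).reshape(-1,2),1).tolist()
E
python3 - <<'E'
from fit import *
t,s='top','scene'
d=[(t,(196,234.5),(75,67.5,70)),(t,(245,247.5),(75,-67.5,70)),(t,(177,287),(-75,67.5,70)),(t,(228,303.5),(-75,-67.5,70)),
(s,(405,255),(-75,-67.5,70)),(s,(448,270.5),(-75,67.5,70)),(s,(384.5,285.5),(75,-67.5,70)),(s,(432,304),(75,67.5,70))]
print('dish',fit(d,(.5,.25,0)))
h=[(t,(403.5,198),(30,57.5,55)),(t,(446.5,203.5),(30,-57.5,55)),(t,(443.5,226),(-30,-57.5,55)),(t,(400.5,220),(-30,57.5,55)),
(s,(206,271),(-30,-57.5,55)),(s,(237,282),(-30,57.5,55)),(s,(228,296),(30,57.5,55)),(s,(192,284),(30,-57.5,55)),
(t,(409,210),(0,40,55)),(t,(440,213.5),(0,-40,55)),(s,(200.5,278.5),(0,-40,55)),(s,(227,287.5),(0,40,55))]
print('holder',fit(h,(.6,-.25,0)))
m=[(t,(406,248),(105,100,4)),(t,(482,250),(105,-100,4)),(t,(481,329),(-105,-100,4)),(t,(404,328),(-105,100,4))]
print('mat',fit(m,(.45,-.3,0)))
c=[(t,(299,231),(17,90,119)),(t,(370.5,220.5),(17,-90,119)),(s,(333,270),(17,90,119)),
(t,(316,227.5),(-7,45,230)),(t,(355.5,222.5),(-7,-45,230))]
x,r=fit(c,(.55,0,0));print('chute',x,r)
p=[(t,(322,197),(6,25,106)),(t,(345.5,194),(6,-25,106)),(t,(345,204),(-6,-25,70)),(t,(323,206),(-6,25,70)),(s,(288.7,214),(-6,-25,106)),(s,(309,214.5),(-6,25,106)),(s,(288,225.5),(6,-25,70)),(s,(309,227.5),(6,25,70))]
print('plate',fit(p,(.6,0,0),.2,True))
c_,s_=np.cos(x[2]),np.sin(x[2]);print('plate slot',x[0]+.035*c_,x[1]+.035*s_)
for n,uv in(('top',(336,305)),('top',(255,207)),('top',(145,233)),('top',(190,190))):print(uv,ray(n,uv,.05))
E
```

```text
dish (array([ 0.50574327,  0.30337843, -0.28561705]), [[-0.1, -3.0], [0.5, -1.8], [-0.9, 0.5], [-1.3, -0.9], [-1.1, -2.0], [0.5, -1.6], [-0.3, -1.3], [-0.1, -1.0]])
holder (array([ 0.65010956, -0.24259073, -0.15023228]), [[-0.7, -0.6], [0.1, -0.1], [0.9, -0.5], [-0.3, -0.7], [-3.3, -1.5], [1.0, -1.4], [-1.1, -0.8], [-1.4, -0.6], [-0.8, -0.8], [-1.2, -0.0], [1.6, -0.5], [-0.0, -1.5]])
mat (array([ 0.45439765, -0.29543513, -0.04942958]), [[-0.5, -0.7], [-1.4, 0.5], [1.3, 1.7], [0.5, -1.1]])
chute [ 0.58197233 -0.0121041   0.13288006] [[-0.8, -0.4], [0.2, 0.2], [0.5, -0.3], [-0.0, 0.2], [0.9, -0.3]]
plate (array([ 0.61456196, -0.00786083,  0.11079756,  0.19988706]), [[-0.5, -0.4], [0.1, -0.2], [0.8, 0.1], [-0.5, 0.8], [-0.2, -2.0], [0.3, -0.7], [0.1, 1.4], [-0.5, 1.2]])
plate slot 0.6166637885398384 -0.0074669764709890995
(336, 305) [ 0.40904176 -0.01275987  0.05      ]
(255, 207) [0.66626955 0.19956194 0.05      ]
(145, 233) [0.59767946 0.48739802 0.05      ]
(190, 190) [0.71447541 0.37518332 0.05      ]
```

```bash
for i in 1 2 3; do python3 -m creep '[[[27,-28,9,0,0,-3.8],[27,-28,9,0,0,-3.8],[27,-28,9,0,0,-3.8],[27,-28,9,0,0,-3.8],[27,-28,9,0,0,-3.8]]]' 0.2 30; done
python3 - <<'E'
from fit import *
for n,uv in(('top',(178,335)),('top',(254,338)),('top',(376,165))):print(uv,ray(n,uv,.05))
E
```

```text
time: 0.52
tool_pos: [0.2692, 0.3654, 0.4458]
tool_rot: [-3.132, -0.004, 2.549]
contact_force: [0.0, 0.5, -0.5]
opening: 0.063
time: 0.93
tool_pos: [0.408, 0.217, 0.4921]
tool_rot: [-3.13, -0.005, 2.201]
contact_force: [0.5, 1.0, -0.9]
opening: 0.0368
time: 1.35
tool_pos: [0.5468, 0.0685, 0.5381]
tool_rot: [-3.128, -0.006, 1.851]
contact_force: [0.8, 0.4, -0.7]
opening: 0.0364
(178, 335) [0.3356727 0.3839234 0.05     ]
(254, 338) [0.32804079 0.19252709 0.05      ]
(376, 165) [ 0.78047694 -0.12270459  0.05      ]
```

```bash
python3 -m creep '[[[23,-25.5,-7,0,-0.3,-2.9],[23,-25.5,-7,0,-0.3,-2.9],[23,-25.5,-7,0,-0.2,-2.8],[0,0,-8,0,0,0],[0,0,0,0,0,0]]]' 0.2 30
python3 - <<'E'
from cell import robot,viewer
import cv2,numpy as np
from scipy.spatial.transform import Rotation as R
s=robot.observe();print(s['tool_pos'],s['tool_rot'],R.from_euler('xyz',s['tool_rot']).as_matrix()[:,1:3].round(4).tolist())
a=viewer.read_camera('scene');b=viewer.read_camera('top');cv2.imwrite('pics/s1.png',a);cv2.imwrite('pics/t1.png',b)
c=lambda im,x,y,w,h,k:cv2.convertScaleAbs(cv2.resize(im[y:y+h,x:x+w],None,fx=k,fy=k,interpolation=2),alpha=1.5,beta=10)
cv2.imwrite('pics/c3.png',np.hstack([c(a,235,150,100,120,4),c(b,285,120,100,120,4)]))
E
```

```text
time: 1.77
tool_pos: [0.623, -0.02, 0.5054]
tool_rot: [-3.141, -0.002, 1.681]
contact_force: [0.4, 0.9, 0.1]
opening: 0.037
[ 0.62296031 -0.01997816  0.50538513] [-3.14139131e+00 -1.65772412e-03  1.68089137e+00] [[0.9939, -0.0004], [0.1099, 0.0016], [-0.0002, -1.0]]
```

View pics/c3.png

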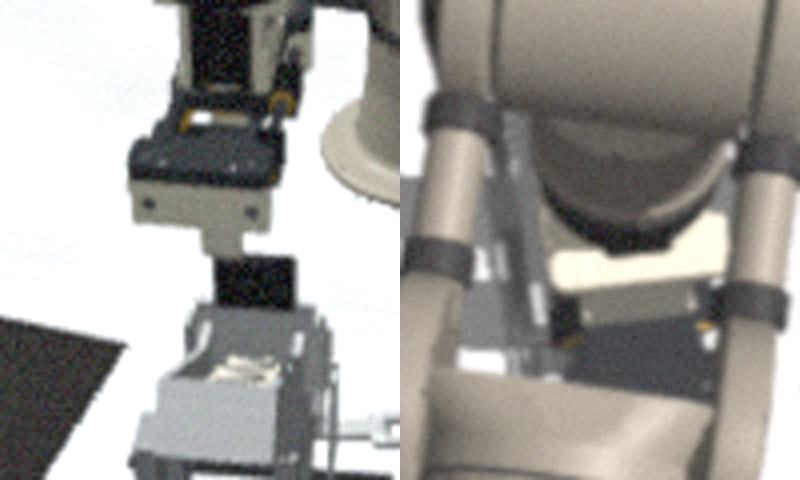

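The picture shows the gripper above the plate grip, about 12 mm off towards −y. I'll correct that, descend, grip and lift.

```bash
python3 -m creep '[[[-7.5,12.5,0,0,0,0.7],[0,0,-20,0,0,0],[0,0,-20,0,0,0],[0,0,-10,0,0,0],[0,0,0,0,0,0]]]' 0.2 30
python3 -m creep '[[[0,0,0,0,0,0]]]' 0.2 30
```

```text
time: 2.28
tool_pos: [0.6107, 0.0004, 0.4618]
tool_rot: [3.132, -0.0, 1.705]
contact_force: [0.2, -0.2, -0.6]
opening: 0.0369
time: 2.37
tool_pos: [0.61, 0.0017, 0.4629]
tool_rot: [3.131, -0.0, 1.707]
contact_force: [0.4, 0.5, 0.4]
opening: 0.0367
```

```bash
python3 -m creep '[[[3,-5,-7,0,0.4,0],[2,-3,-5,0,0.2,0],[0,0,-1,0,0,0],[0,0,0,0,0,0]]]' 0.2 30
python3 -m creep '[[[0,0,0,0,0,0]]]' 0.2 30
```

```text
time: 2.7
tool_pos: [0.6149, -0.0053, 0.4531]
tool_rot: [3.137, -0.0, 1.71]
contact_force: [-0.2, 0.7, 0.5]
opening: 0.0367
time: 2.78
tool_pos: [0.615, -0.0055, 0.4532]
tool_rot: [3.136, -0.0, 1.71]
contact_force: [0.2, 0.0, 0.4]
opening: 0.037
```

```bash
python3 -m creep '[[[0,-2,-4,0,0.3,0],[0,0,0,0,0,0]]]' 0.2 30
python3 -m creep '[[[0,0,0,0,0,0],[0,0,0,0,0,0],[0,0,0,0,0,0],[0,0,0,0,0,0],[0,0,0,0,0,0]]]' 1 40
python3 -m creep '[[[0,0,5,0,0,0],[0,0,10,0,0,0],[0,0,10,0,0,0],[0,0,10,0,0,0],[0,0,10,0,0,0]]]' 1 40
```

```text
time: 2.95
tool_pos: [0.6151, -0.0079, 0.4493]
tool_rot: [3.141, -0.001, 1.709]
contact_force: [-0.3, 0.5, 0.4]
opening: 0.0366
time: 3.37
tool_pos: [0.6151, -0.0082, 0.4493]
tool_rot: [-3.141, -0.001, 1.709]
contact_force: [-0.6, -0.8, -0.3]
opening: 0.0117
time: 3.78
tool_pos: [0.6154, -0.0079, 0.4963]
tool_rot: [-3.14, -0.002, 1.709]
contact_force: [1.7, -0.6, -1.8]
opening: 0.0122
```

```bash
python3 -m creep '[[[0,0,15,0,0,0],[0,0,20,0,0,0],[0,0,10,0,0,0],[0,-10,0,0,0,0],[4,-25,0,0,0,-2]]]' 1 40
python3 -m creep '[[[4,-25,0,0,0,-2],[4,-25,0,0,0,-2],[4,-25,0,0,0,-2],[4,-25,0,0,0,-2],[4,-25,0,0,0,-2]]]' 1 40
python3 -m creep '[[[4,-25,-10,0,0,-2],[4,-22,-20,0,0,-2],[2,-10,-30,0,0,-0.5],[0,0,-30,0,0,0],[0,0,-20,0,0,0]]]' 1 40
python3 -m creep '[[[0,0,0,0,0,0],[0,0,0,0,0,0]]]' 1 40
python3 - <<'E'
from cell import robot
from scipy.spatial.transform import Rotation as R
s=robot.observe();print(s['tool_pos'],R.from_euler('xyz',s['tool_rot']).as_matrix()[:,1:3].round(4).tolist())
E
```

```text
time: 4.2
tool_pos: [0.6174, -0.04, 0.5521]
tool_rot: [3.136, -0.001, 1.68]
contact_force: [0.9, -0.0, -1.4]
opening: 0.012
time: 4.62
tool_pos: [0.6357, -0.1716, 0.5545]
tool_rot: [3.135, 0.001, 1.5]
contact_force: [0.5, -0.1, -1.3]
opening: 0.0116
time: 5.03
tool_pos: [0.6427, -0.2423, 0.4452]
tool_rot: [3.127, 0.008, 1.406]
contact_force: [-0.7, 0.1, -1.3]
opening: 0.0118
time: 5.2
tool_pos: [0.6415, -0.2444, 0.4394]
tool_rot: [3.138, 0.005, 1.403]
contact_force: [-0.0, 0.9, -1.0]
opening: 0.0117
[ 0.64148887 -0.24443391  0.43940066] [[0.986, 0.003], [-0.1666, -0.0053], [0.0038, -1.0]]
```

```bash
python3 -m creep '[[[4,1,-20,0.15,0.1,0.5],[3,1,-30,0.15,0.1,0.3],[1,0,-30,0,0,0.1],[0,0,-15,0,0,0],[0,0,-4,0,0,0]]]' 1 40
python3 -m creep '[[[0,0,0,0,0,0],[0,0,0,0,0,0]]]' 1 40
python3 - <<'E'
from cell import robot,viewer
import cv2,numpy as np
from scipy.spatial.transform import Rotation as R
s=robot.observe();print(s['tool_pos'],R.from_euler('xyz',s['tool_rot']).as_matrix()[:,1:3].round(4).tolist())
a=viewer.read_camera('scene');b=viewer.read_camera('top');cv2.imwrite('pics/s2.png',a);cv2.imwrite('pics/t2.png',b)
c=lambda im,x,y,w,h,k:cv2.convertScaleAbs(cv2.resize(im[y:y+h,x:x+w],None,fx=k,fy=k,interpolation=2),alpha=1.5,beta=10)
cv2.imwrite('pics/c4.png',np.hstack([c(a,175,210,80,100,5),c(b,385,160,80,100,5)]))
E
```

```text
time: 5.62
tool_pos: [0.6502, -0.2435, 0.3492]
tool_rot: [3.126, 0.006, 1.421]
contact_force: [-0.0, 0.3, -1.1]
opening: 0.0115
time: 5.78
tool_pos: [0.6507, -0.2436, 0.3514]
tool_rot: [3.125, 0.007, 1.421]
contact_force: [-0.4, -0.1, -0.6]
opening: 0.0115
[ 0.65068488 -0.24356599  0.35138941] [[0.9887, 0.0159], [-0.1488, -0.009], [0.017, -0.9998]]
```

View pics/c4.png

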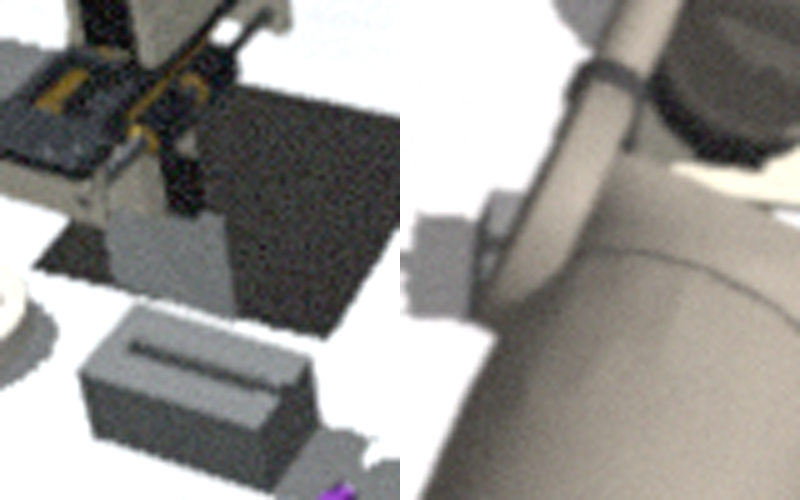

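```bash
python3 -m creep '[[[0,0,-4,0.3,0.5,0],[0,0,-4,0.2,0.4,0],[0,0,0,0.1,0.1,0],[0,0,0,0,0,0]]]' 1 40
python3 - <<'E'
from fit import *
from cell import robot
from scipy.spatial.transform import Rotation as R
T=R.from_euler('xyz',[3.125,.007,1.421]).as_matrix();t=np.array([.65068,-.24357,.3514])
for dz in(.247,.249,.251):
    w=lambda y,h:t+T@np.array([-y,0,dz-h])   # tool x = -plate y
    print(dz,proj('scene',[w(-.037,0),w(.037,0),w(.037,.07),w(-.037,.07)]).round(1).tolist(), w(0,0))
print('seen (197,265.4) (222.4,273.4) (220,252.6)')
import math
c,s_=math.cos(-.15),math.sin(-.15)
print('slot',proj('scene',[[.6501+s_*.04,-.2426-.04*c,.055],[.6501-s_*.04,-.2426+.04*c,.055]]),'seen (200.5,278.5),(227,287.5)')
s=robot.observe();print(s['tool_pos'],s['tool_rot'],R.from_euler('xyz',s['tool_rot']).as_matrix()[:,1:3].round(4).tolist())
E
```

```text
time: 6.22
tool_pos: [0.6511, -0.2438, 0.3478]
tool_rot: [3.137, 0.001, 1.421]
contact_force: [-0.2, -0.4, -1.1]
opening: 0.012
0.247 [[222.1, 273.7], [198.4, 266.2], [194.5, 246.5], [219.1, 253.9]] [ 0.65447431 -0.24589099  0.10444005]
0.249 [[222.2, 274.3], [198.5, 266.8], [194.7, 247.1], [219.2, 254.5]] [ 0.65450503 -0.24590978  0.10244038]
0.251 [[222.2, 274.8], [198.6, 267.3], [194.8, 247.7], [219.3, 255.1]] [ 0.65453576 -0.24592858  0.1004407 ]
seen (197,265.4) (222.4,273.4) (220,252.6)
slot [[202.07619143 278.00966704]
 [226.98997681 285.95621342]] seen (200.5,278.5),(227,287.5)
[ 0.65109333 -0.24377275  0.34778984] [3.13739295e+00 5.85545259e-04 1.42138024e+00] [[0.9888, 0.0041], [-0.1489, -0.0012], [0.0042, -1.0]]
```

```bash
python3 -m creep '[[[-0.5,0.5,-10,0.1,0.2,0],[-0.5,0,-14,0,0.2,0],[0,0,-8,0,0.2,0],[0,0,-3,0,0.1,0],[0,0,0,0,0,0]]]' 1 40
python3 -m creep '[[[0,0,0,0,0,0],[0,0,0,0,0,0]]]' 1 40
python3 - <<'E'
from cell import robot,viewer
import cv2,numpy as np
from scipy.spatial.transform import Rotation as R
s=robot.observe();print(s['tool_pos'],R.from_euler('xyz',s['tool_rot']).as_matrix()[:,1:3].round(4).tolist())
a=viewer.read_camera('scene');cv2.imwrite('pics/s3.png',a)
c=lambda im,x,y,w,h,k:cv2.convertScaleAbs(cv2.resize(im[y:y+h,x:x+w],None,fx=k,fy=k,interpolation=2),alpha=1.5,beta=10)
cv2.imwrite('pics/c5.png',c(a,180,240,70,64,9))
E
```

```text
time: 6.63
tool_pos: [0.6498, -0.2432, 0.3103]
tool_rot: [-3.133, 0.001, 1.421]
contact_force: [-0.3, 0.9, -0.9]
opening: 0.0115
time: 6.8
tool_pos: [0.6499, -0.2431, 0.3099]
tool_rot: [-3.132, 0.0, 1.421]
contact_force: [0.6, 0.2, -0.4]
opening: 0.0116
[ 0.64988962 -0.24314571  0.30989574] [[0.9888, -0.0096], [-0.1489, 0.001], [-0.0096, -1.0]]
```

View pics/c5.png

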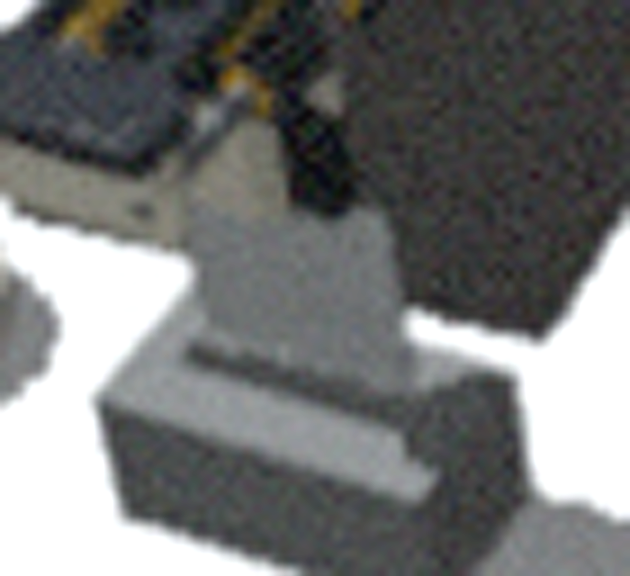

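```bash
python3 -m creep '[[[0,1,-4,0,-0.3,0],[0,0,-6,0,-0.1,0],[0,0,-4,0,0,0],[0,0,0,0,0,0]]]' 1 25
python3 -m creep '[[[0,0,-3,0,0,0],[0,0,-2,0,0,0]]]' 1 25
python3 -c "
from cell import robot
from scipy.spatial.transform import Rotation as R
s=robot.observe();print(s['tool_pos'],s['torque'],R.from_euler('xyz',s['tool_rot']).as_matrix()[:,1:3].round(4).tolist())"
```

```text
time: 7.18
tool_pos: [0.6502, -0.2421, 0.2964]
tool_rot: [3.14, 0.0, 1.421]
contact_force: [-1.0, -0.7, -1.4]
opening: 0.012
time: 7.35
tool_pos: [0.6502, -0.2421, 0.2912]
tool_rot: [3.14, 0.0, 1.421]
contact_force: [-0.9, 0.2, -0.7]
opening: 0.0116
[ 0.65018116 -0.24211058  0.29117941] [-0.0769963   0.02958763  0.01151858] [[0.9889, 0.0017], [-0.1488, -0.0006], [0.0018, -1.0]]
```

```bash
python3 -m creep '[[[0,0,-6,0,0,0],[0,0,-8,0,0,0],[0,0,-8,0,0,0],[0,0,-4,0,0,0],[0,0,0,0,0,0]]]' 1 25
python3 -m creep '[[[0,0,-3,0,0,0],[0,0,-3,0,0,0],[0,0,0,0,0,0]]]' 1 25
python3 -c "
from cell import robot
from scipy.spatial.transform import Rotation as R
s=robot.observe();print(s['tool_pos'],s['contact_force'],s['torque'],R.from_euler('xyz',s['tool_rot']).as_matrix()[:,1:3].round(4).tolist())"
```

```text
time: 7.77
tool_pos: [0.6499, -0.242, 0.2615]
tool_rot: [3.141, -0.0, 1.421]
contact_force: [-0.1, -0.7, -1.4]
opening: 0.0117
time: 8.02
tool_pos: [0.6502, -0.2421, 0.2572]
tool_rot: [3.139, 0.001, 1.422]
contact_force: [0.3, -0.6, -0.3]
opening: 0.0116
[ 0.65018719 -0.24210891  0.25717036] [ 0.25781893 -0.60620562 -0.26258279] [-0.14810303  0.04142371  0.02053907] [[0.9889, 0.0022], [-0.1487, -0.001], [0.0024, -1.0]]
```

```bash
for i in 1 2; do python3 -m creep '[[[0,0,-1.5,0,0,0],[0,0,-1,0,0,0]]]' 1 25; done
```

```text
time: 8.18
tool_pos: [0.6504, -0.2423, 0.2566]
tool_rot: [3.137, 0.002, 1.422]
contact_force: [-4.7, 1.3, 8.1]
opening: 0.012
time: 8.35
tool_pos: [0.6502, -0.2422, 0.2566]
tool_rot: [3.136, 0.002, 1.422]
contact_force: [-2.0, 2.2, 2.6]
opening: 0.0116
```

```bash
python3 -m creep '[[[0,0,0,0,0,0],[0,0,0,0,0,0],[0,0,0,0,0,0],[0,0,10,0,0,0],[0,0,30,0,0,0]]]' 0.2 25
python3 -m creep '[[[0,0,35,0,0,0],[-10,0,38,0,0,0],[-20,10,30,0,0,3],[-25,25,15,0,0,5.5],[-25,30,5,0,0,5.5]]]' 0.2 25
python3 -m creep '[[[-25,32,0,0,0,5.5],[-25,32,0,0,0,5.5],[-20,34,0,0,0,5.5],[-15,36,0,0,0,5.5],[-10,38,0,0,0,5.5]]]' -0.3 25
python3 -m creep '[[[-5,40,0,0,0,5.5],[-5,40,0,0,0,5.5],[-5,40,0,0,0,5.5],[-5,40,0,0,0,5.5],[-5,40,0,0,0,5.5]]]' -0.3 25
python3 -c "
from cell import robot,viewer
import cv2
cv2.imwrite('pics/s4.png',viewer.read_camera('scene'))"
```

```text
time: 8.77
tool_pos: [0.6491, -0.2417, 0.2909]
tool_rot: [-3.137, -0.002, 1.421]
contact_force: [-0.1, 0.2, -0.7]
opening: 0.0358
time: 9.18
tool_pos: [0.5689, -0.1798, 0.4226]
tool_rot: [3.14, 0.004, 1.668]
contact_force: [0.2, 1.2, 0.2]
opening: 0.0369
time: 9.6
tool_pos: [0.4655, -0.0036, 0.4298]
tool_rot: [3.13, 0.012, 2.166]
contact_force: [1.2, 0.6, 0.7]
opening: 0.0589
time: 10.02
tool_pos: [0.4349, 0.203, 0.4354]
tool_rot: [3.124, 0.019, 2.667]
contact_force: [0.7, 0.2, -0.7]
opening: 0.0594
```

```bash
python3 -m creep '[[[-5,36,-10,-0.1,0.4,4],[-5,36,-25,-0.1,0.4,3.5],[-5,30,-30,-0.1,0.3,2],[-2,10,-25,-0.1,0.3,0.5],[0,0,-10,0,0,0]]]' -0.3 25
python3 -m creep '[[[0,0,0,0,0,0]]]' -0.3 25
python3 - <<'E'
from cell import robot,viewer
import cv2,numpy as np
from scipy.spatial.transform import Rotation as R
s=robot.observe();print(s['tool_pos'],s['tool_rot'],R.from_euler('xyz',s['tool_rot']).as_matrix()[:,1:3].round(4).tolist())
a=viewer.read_camera('scene');cv2.imwrite('pics/s5.png',a)
c=lambda im,x,y,w,h,k:cv2.convertScaleAbs(cv2.resize(im[y:y+h,x:x+w],None,fx=k,fy=k,interpolation=2),alpha=1.5,beta=10)
cv2.imwrite('pics/c6.png',np.hstack([c(a,375,200,90,100,4),c(a,180,210,110,100,4)]))
E
```

```text
time: 10.48
tool_pos: [0.4151, 0.3248, 0.3408]
tool_rot: [3.124, 0.007, 2.867]
contact_force: [-1.0, -1.0, -0.3]
opening: 0.0599
time: 10.57
tool_pos: [0.4144, 0.3254, 0.3389]
tool_rot: [3.127, 0.005, 2.868]
contact_force: [-0.4, 0.5, -0.8]
opening: 0.0599
[0.41439986 0.3253599  0.33886691] [3.12682335 0.00465697 2.86845209] [[0.2697, 0.0085], [0.9628, 0.013], [0.0148, -0.9999]]
```

View pics/c6.png

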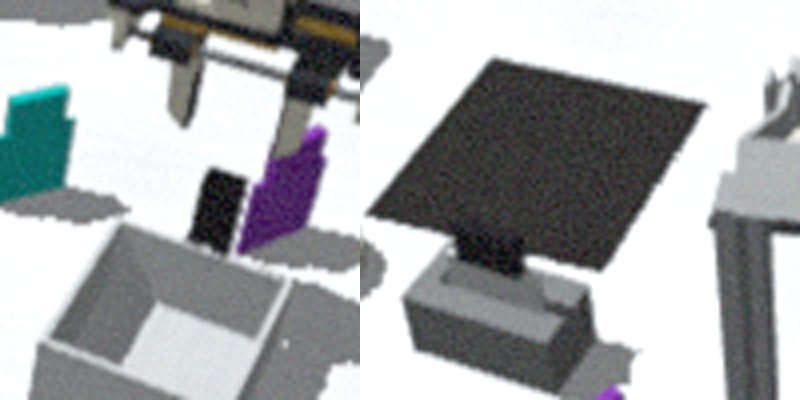

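```bash
python3 - <<'E'
from fit import *
p=np.array([.4144,.3254,.3389])+np.array([.0085,.013,-1])*.178
y=np.array([.2697,.9628,0])
print('tips',proj('scene',[p-.04*y,p+.04*y]),'crop',(proj('scene',[p-.04*y,p+.04*y])-[375,200])*4)
# purple: bottom corner near dish, crop(240,252); right bottom ~ (318,200); top (315,128)
for uv in((240,252),(316,203)): print('purple base',ray('scene',(uv[0]/4+375,uv[1]/4+200),0))
# dish grip: top corners in crop (208,168),(248,178) z=.12 ; 
for uv in((208,168),(248,178)): print('grip top far',ray('scene',(uv[0]/4+374.6,uv[1]/4+199.6),.12))
E
```

```text
tips [[419.29311608 228.51576793]
 [446.96802658 237.47820785]] crop [[177.17246432 114.06307172]
 [287.87210632 149.91283141]]
purple base [3.56253763e-01 3.62195484e-01 1.11022302e-16]
purple base [ 2.81286017e-01  4.20802074e-01 -1.11022302e-16]
grip top far [0.40742531 0.31700076 0.12      ]
grip top far [0.41166101 0.34544878 0.12      ]
```

```bash
python3 -m creep '[[[1.5,2,-15,-0.4,0.3,-0.2],[1,1.5,-25,-0.3,0.2,-0.2],[0,0,-25,0,0,0],[0,0,-12,0,0,0],[0,0,0,0,0,0]]]' -0.3 25
python3 -m creep '[[[0,0,0,0,0,0]]]' -0.3 25
python3 -c "
from cell import robot
from scipy.spatial.transform import Rotation as R
s=robot.observe();print(s['tool_pos'],s['tool_rot'],R.from_euler('xyz',s['tool_rot']).as_matrix()[:,1:3].round(4).tolist())"
```

```text
time: 11.03
tool_pos: [0.4205, 0.3271, 0.265]
tool_rot: [3.133, 0.01, 2.854]
contact_force: [-0.4, -0.0, 0.6]
opening: 0.0597
time: 11.12
tool_pos: [0.4211, 0.3266, 0.2652]
tool_rot: [3.133, 0.01, 2.853]
contact_force: [0.1, -0.9, 1.2]
opening: 0.0596
[0.42108774 0.32662473 0.26523083] [3.13277636 0.00955075 2.85290404] [[0.2846, 0.0117], [0.9586, 0.0057], [0.0088, -0.9999]]
```

```bash
python3 -m creep '[[[-2,1.5,-5,-0.2,0.4,0],[-2,1,-4,-0.1,0.3,0],[0,0,0,0,0,0]]]' -0.3 25
python3 -m creep '[[[0,0,0,0,0,0],[0,0,0,0,0,0],[0,0,0,0,0,0],[0,0,0,0,0,0],[0,0,0,0,0,0]]]' 1 60
python3 -m creep '[[[0,0,4,0,0,0],[0,0,8,0,0,0],[0,0,8,0,0,0],[0,0,0,0,0,0]]]' 1 60
python3 -c "
from cell import robot
from scipy.spatial.transform import Rotation as R
s=robot.observe();print(s['tool_pos'],s['tool_rot'],s['torque'],R.from_euler('xyz',s['tool_rot']).as_matrix()[:,1:3].round(4).tolist())"
```

```text
time: 11.37
tool_pos: [0.4182, 0.3289, 0.2585]
tool_rot: [3.138, 0.002, 2.851]
contact_force: [-0.3, 0.1, -0.2]
opening: 0.0599
time: 11.78
tool_pos: [0.4185, 0.3293, 0.2606]
tool_rot: [3.136, 0.005, 2.851]
contact_force: [0.3, 0.2, 0.4]
opening: 0.031
time: 12.12
tool_pos: [0.4181, 0.3291, 0.2817]
tool_rot: [3.138, 0.002, 2.851]
contact_force: [0.2, 0.1, -1.5]
opening: 0.0297
[0.41808157 0.32913757 0.28169339] [3.13760482e+00 2.40581365e-03 2.85072940e+00] [ 0.05006599  0.17515291 -0.01775818] [[0.2868, 0.0034], [0.958, 0.0031], [0.004, -1.0]]
```

```bash
python3 -m creep '[[[0,0,15,0,0,0],[0,0,25,0,0,0],[0,0,30,0,0,0],[0,-5,25,0,0,0],[-3,-15,10,0,0,1]]]' 1 60
python3 -m creep '[[[-4,-25,0,0,0,2],[-4,-30,0,0,0,2],[-4,-30,0,0,0,2],[-4,-30,0,0,0,2],[-4,-30,0,0,0,2]]]' 1 60
python3 -m creep '[[[-4,-30,0,0,0,2],[-4,-30,0,0,0,2],[-4,-30,0,0,0,2],[-4,-30,0,0,0,2],[-4,-25,0,0,0,2]]]' 1 60
python3 -m creep '[[[0,-12,0,0,0,1],[0,0,0,0,0,0]]]' 1 60
python3 -c "
from cell import robot
from scipy.spatial.transform import Rotation as R
s=robot.observe();print(s['tool_pos'],s['tool_rot'],s['torque'],R.from_euler('xyz',s['tool_rot']).as_matrix()[:,1:3].round(4).tolist())"
```

```text
time: 12.53
tool_pos: [0.4137, 0.3094, 0.3888]
tool_rot: [-3.142, -0.003, 2.87]
contact_force: [0.3, 0.1, -1.6]
opening: 0.0298
time: 12.95
tool_pos: [0.3917, 0.1621, 0.3942]
tool_rot: [3.135, 0.006, 3.059]
contact_force: [1.3, 0.5, -2.1]
opening: 0.0296
time: 13.37
tool_pos: [0.3679, 0.0104, 0.3958]
tool_rot: [3.136, 0.009, -3.039]
contact_force: [0.9, 0.0, -2.5]
opening: 0.0295
time: 13.53
tool_pos: [0.3666, -0.0055, 0.3964]
tool_rot: [3.138, 0.01, -3.024]
contact_force: [0.0, -0.4, -1.0]
opening: 0.0301
[ 0.36656207 -0.00554379  0.3964471 ] [ 3.13794753  0.00960495 -3.02364264] [-0.04588892  0.22617591 -0.08294413] [[-0.1177, 0.0091], [0.993, 0.0048], [0.0036, -0.9999]]
```

```bash
python3 -m creep '[[[-3,-15,-15,-0.1,0.3,0.4],[-2,-12,-25,-0.1,0.2,0.3],[-1,-6,-30,0,0,0],[0,0,-25,0,0,0],[0,0,-8,0,0,0]]]' 1 60
python3 -m creep '[[[0,0,0,0,0,0]]]' 1 60
python3 - <<'E'
from cell import robot,viewer
import cv2,numpy as np
from scipy.spatial.transform import Rotation as R
s=robot.observe();print(s['tool_pos'],s['tool_rot'],R.from_euler('xyz',s['tool_rot']).as_matrix()[:,1:3].round(4).tolist())
a=viewer.read_camera('scene');b=viewer.read_camera('top');cv2.imwrite('pics/s7.png',a);cv2.imwrite('pics/t7.png',b)
c=lambda im,x,y,w,h,k:cv2.convertScaleAbs(cv2.resize(im[y:y+h,x:x+w],None,fx=k,fy=k,interpolation=2),alpha=1.5,beta=10)
cv2.imwrite('pics/c7.png',np.hstack([c(a,250,190,100,140,4),c(b,280,185,100,140,4)]))
E
```

```text
time: 13.95
tool_pos: [0.3607, -0.0388, 0.2942]
tool_rot: [-3.138, 0.013, -3.016]
contact_force: [0.2, -0.2, -2.4]
opening: 0.0295
time: 14.03
tool_pos: [0.3602, -0.0382, 0.2927]
tool_rot: [-3.14, 0.009, -3.017]
contact_force: [-0.1, -0.5, -2.1]
opening: 0.0296
[ 0.36018237 -0.03823818  0.29274615] [-3.14003168  0.00938994 -3.01654538] [[-0.1247, 0.0095], [0.9922, -0.0004], [-0.0016, -1.0]]
```

View pics/c7.png

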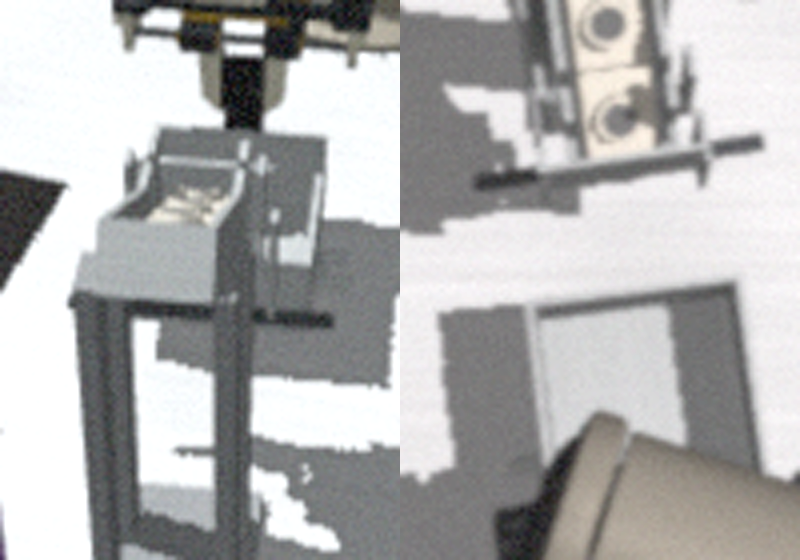

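```bash
python3 - <<'E'
from fit import *
o=np.array([.582,-.0121]);c,s=np.cos(.133),np.sin(.133);R=np.array([[c,s],[-s,c]])
for n,uv in(('rimL',(527,305)),('rimR',(737,283))):
    P=ray('top',(280+(uv[0]-400)/4-.4,185+uv[1]/4-.4),.103); print(n,P,R@(P[:2]-o)*1000)
t=np.array([.3602,-.0382]);print('tcp chute',R@(t-o)*1000)
E
```

```text
rimL [0.51405462 0.04744437 0.103     ] [-59.44925276  68.02861913]
rimR [ 0.52709503 -0.0816106   0.103     ] [-63.63776108 -61.61587127]
tcp chute [-223.302255      3.54300911]
```

```bash
python3 -m creep '[[[10,1,-3,0,0.2,0.4],[18,1.5,-2,0,0.2,0.4],[22,2.5,0,0,0,0],[22,3,0,0,0,0],[14,1.5,0,0,0,0]]]' 1 60
python3 -m creep '[[[0,0,0,0,0,0],[0,0,0,0,0,0]]]' 1 60
python3 - <<'E'
from cell import robot,viewer
import cv2,numpy as np
from scipy.spatial.transform import Rotation as Ro
o=np.array([.582,-.0121]);c,s=np.cos(.133),np.sin(.133);R=np.array([[c,s],[-s,c]])
S=robot.observe();print('tcp chute',R@(S['tool_pos'][:2]-o)*1000,S['tool_pos'][2],Ro.from_euler('xyz',S['tool_rot']).as_matrix()[:,1:3].round(4).tolist())
E
```

```text
time: 14.55
tool_pos: [0.452, -0.0265, 0.2936]
tool_rot: [-3.137, 0.013, -3.0]
contact_force: [-0.1, -0.5, -2.0]
opening: 0.0294
time: 14.72
tool_pos: [0.4563, -0.0256, 0.2952]
tool_rot: [-3.135, 0.019, -2.998]
contact_force: [-1.0, 0.2, -2.3]
opening: 0.0295
tcp chute [-126.40416029    3.34090056] 0.2952259269248802 [[-0.1431, 0.0196], [0.9897, -0.0043], [-0.0071, -0.9998]]
```

```bash
python3 -m creep '[[[-3,-2,0,0.1,0.6,-0.3],[-2,-2,4,0.1,0.5,-0.2],[0,0,8,0,0,0],[0,0,8,0,0,0],[0,0,8,0,0,0]]]' 1 60
python3 -m creep '[[[0,0,6,0,0,0],[0,0,0,0,0,0],[0,0,0,0,0,0]]]' 1 60
python3 - <<'E'
from cell import robot,viewer
import cv2,numpy as np
from scipy.spatial.transform import Rotation as Ro
o=np.array([.582,-.0121]);c_,s_=np.cos(.133),np.sin(.133);R=np.array([[c_,s_],[-s_,c_]])
S=robot.observe();print('tcp chute',R@(S['tool_pos'][:2]-o)*1000,S['tool_pos'][2],S['torque'],Ro.from_euler('xyz',S['tool_rot']).as_matrix()[:,1:3].round(4).tolist())
a=viewer.read_camera('scene');b=viewer.read_camera('top');cv2.imwrite('pics/s8.png',a);cv2.imwrite('pics/t8.png',b)
c=lambda im,x,y,w,h,k:cv2.convertScaleAbs(cv2.resize(im[y:y+h,x:x+w],None,fx=k,fy=k,interpolation=2),alpha=1.5,beta=10)
cv2.imwrite('pics/c8.png',np.hstack([c(a,250,190,100,120,4),c(b,280,165,100,120,4)]))
E
```

```text
time: 15.13
tool_pos: [0.4486, -0.0294, 0.3251]
tool_rot: [3.141, -0.005, -3.007]
contact_force: [0.4, 0.4, -3.1]
opening: 0.0298
time: 15.38
tool_pos: [0.4482, -0.0295, 0.3348]
tool_rot: [-3.141, -0.002, -3.008]
contact_force: [-0.0, 0.3, -1.8]
opening: 0.0299
tcp chute [-134.97669455    0.46528048] 0.33476295899993114 [0.18273634 0.39306262 0.09984763] [[-0.1334, -0.0015], [0.9911, -0.0005], [-0.0003, -1.0]]
```

View pics/c8.png

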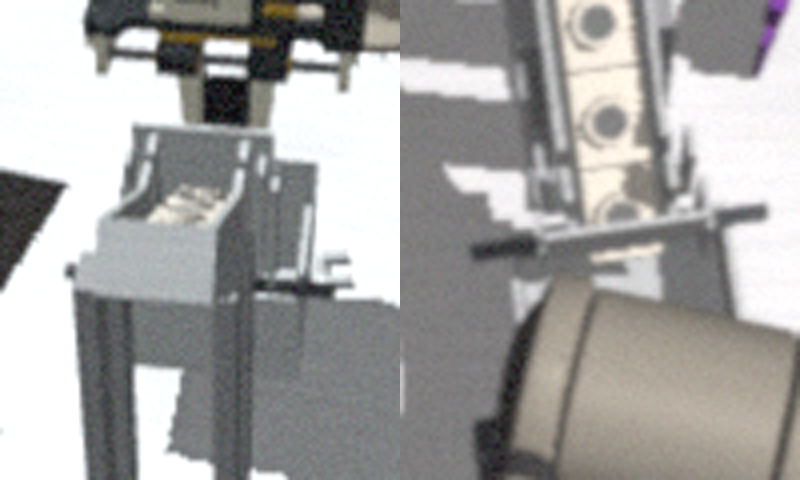

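The gate is about 0.03 up, and the first filter shows beneath it at (625,255). Now I'll raise the dish the rest of the way.

```bash
python3 -m creep '[[[0,0,7,0,0,0],[0,0,6,0,0,0],[0,0,2,0,0,0],[0,0,0,0,0,0],[0,0,0,0,0,0]]]' 1 60
python3 -m creep '[[[0,0,0,0,0,0],[0,0,0,0,0,0],[0,0,0,0,0,0],[0,0,0,0,0,0],[0,0,0,0,0,0]]]' 1 60
python3 - <<'E'
from cell import robot,viewer
import cv2,numpy as np
from scipy.spatial.transform import Rotation as Ro
S=robot.observe();print(S['tool_pos'],S['torque'],Ro.from_euler('xyz',S['tool_rot']).as_matrix()[:,1:3].round(4).tolist())
a=viewer.read_camera('scene');b=viewer.read_camera('top');cv2.imwrite('pics/s9.png',a);cv2.imwrite('pics/t9.png',b)
c=lambda im,x,y,w,h,k:cv2.convertScaleAbs(cv2.resize(im[y:y+h,x:x+w],None,fx=k,fy=k,interpolation=2),alpha=1.5,beta=10)
cv2.imwrite('pics/c9.png',np.hstack([c(a,250,190,100,120,4),c(b,280,145,100,120,4)]))
E
```

```text
time: 15.9
tool_pos: [0.4479, -0.0295, 0.3499]
tool_rot: [3.141, -0.005, -3.008]
contact_force: [-0.4, -0.4, -3.9]
opening: 0.0294
time: 16.32
tool_pos: [0.4478, -0.0295, 0.3491]
tool_rot: [3.141, -0.006, -3.008]
contact_force: [0.4, 0.3, -4.5]
opening: 0.0297
[ 0.44778529 -0.0295269   0.34913291] [ 0.09653694  0.26068697 -0.05464542] [[-0.1333, -0.0063], [0.9911, 0.0002], [0.0011, -1.0]]
```

View pics/c9.png

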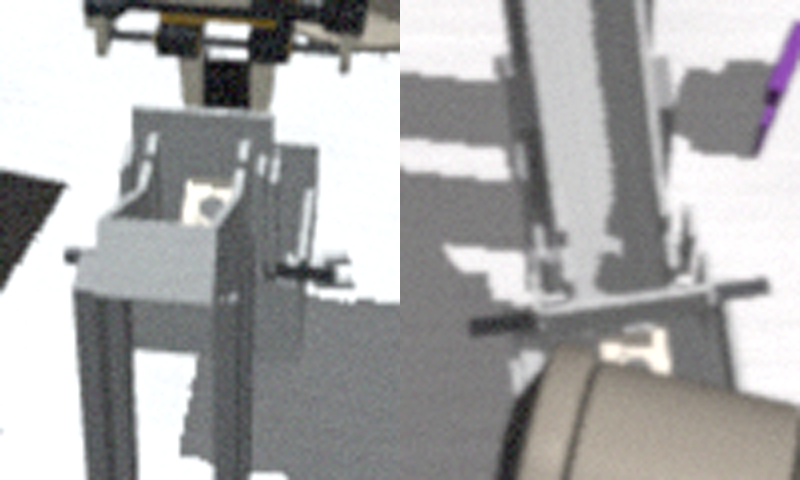

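The chute is empty and a filter is visible in the dish at (635,345). I'll lower the dish, back out from under the chute and carry it to the mat.

```bash
python3 -m creep '[[[0,0,-6,0,0,0],[0,0,-12,0,0,0],[0,0,-14,0,0,0],[0,0,-14,0,0,0],[0,0,-10,0,0,0]]]' 1 60
python3 -m creep '[[[0,0,-4,0,0,0],[0,0,0,0,0,0],[-6,-1,0,0,0,0],[-14,-2,0,0,0,0],[-18,-2,0,0,0,0]]]' 1 60
python3 -m creep '[[[-18,-2,0,0,0,0],[-14,-2,0,0,0,0],[-8,-1,0,0,0,0],[0,0,0,0,0,0],[0,0,0,0,0,0]]]' 1 60
python3 - <<'E'
from cell import robot,viewer
import cv2
from scipy.spatial.transform import Rotation as Ro
S=robot.observe();print(S['tool_pos'],S['torque'],Ro.from_euler('xyz',S['tool_rot']).as_matrix()[:,1:3].round(4).tolist())
E
```

```text
time: 16.83
tool_pos: [0.4482, -0.0296, 0.2922]
tool_rot: [-3.141, -0.001, -3.008]
contact_force: [-0.1, -0.1, -3.2]
opening: 0.0295
time: 17.25
tool_pos: [0.411, -0.0348, 0.2865]
tool_rot: [-3.14, 0.0, -3.007]
contact_force: [0.3, 0.4, -2.4]
opening: 0.0298
time: 17.67
tool_pos: [0.3662, -0.04, 0.2891]
tool_rot: [-3.138, 0.004, -3.007]
contact_force: [0.9, -0.4, -2.8]
opening: 0.0296
[ 0.36621535 -0.04004998  0.28907693] [-0.0271413   0.17370342  0.00364045] [[-0.1341, 0.0042], [0.991, -0.0028], [-0.0034, -1.0]]
```

```bash
python3 -m creep '[[[0,0,8,0,0,0],[0,-6,10,0,0,-0.3],[0,-14,4,0,0,-0.6],[0,-20,0,0,0,-0.7],[0,-22,0,0,0,-0.7]]]' 1 60
python3 -m creep '[[[0,-22,0,0,0,-0.7],[0,-22,0,0,0,-0.7],[0,-22,0,0,0,-0.7],[0,-22,0,0,0,-0.7],[0,-22,0,0,0,-0.7]]]' 1 60
python3 -m creep '[[[0,-22,0,0,0,-0.7],[0,-18,0,0,0,-0.5],[0,-10,0,0,0,0],[0,0,0,0,0,0],[0,0,0,0,0,0]]]' 1 60
python3 - <<'E'
from cell import robot,viewer
import cv2
from scipy.spatial.transform import Rotation as Ro
S=robot.observe();print(S['tool_pos'],S['torque'],Ro.from_euler('xyz',S['tool_rot']).as_matrix()[:,1:3].round(4).tolist())
E
```

```text
time: 18.08
tool_pos: [0.3693, -0.1018, 0.314]
tool_rot: [-3.137, 0.01, -3.043]
contact_force: [0.1, 0.0, -3.8]
opening: 0.0296
time: 18.5
tool_pos: [0.373, -0.2183, 0.316]
tool_rot: [-3.132, 0.017, -3.104]
contact_force: [0.5, 0.0, -2.9]
opening: 0.0297
time: 18.92
tool_pos: [0.3758, -0.2764, 0.3167]
tool_rot: [-3.126, 0.021, -3.13]
contact_force: [0.0, 1.2, -2.5]
opening: 0.0298
[ 0.37580648 -0.27636554  0.31670925] [5.64583598e-02 2.89600362e-01 5.15821193e-05] [[-0.0111, 0.0214], [0.9998, -0.0149], [-0.0152, -0.9997]]
```

```bash
python3 -m creep '[[[-4,-6,-4,0.3,0.4,0],[-4,-7,-8,0.3,0.4,0],[-3,-4,-10,0.2,0.3,0],[0,0,-10,0,0.1,0],[0,0,-8,0,0,0]]]' 1 60
python3 -m creep '[[[0,0,-2,0,0,0],[0,0,0,0,0,0]]]' 1 60
python3 - <<'E'
from cell import robot,viewer
import cv2
from scipy.spatial.transform import Rotation as Ro
S=robot.observe();print(S['tool_pos'],S['torque'],Ro.from_euler('xyz',S['tool_rot']).as_matrix()[:,1:3].round(4).tolist())
E
```

```text
time: 19.33
tool_pos: [0.3642, -0.2922, 0.2745]
tool_rot: [-3.141, -0.001, -3.126]
contact_force: [0.1, 0.4, -3.1]
opening: 0.0294
time: 19.5
tool_pos: [0.3633, -0.2914, 0.2696]
tool_rot: [3.137, -0.004, -3.125]
contact_force: [-0.3, -0.3, -3.2]
opening: 0.0295
[ 0.36334658 -0.29137918  0.26957126] [0.01611008 0.24461911 0.03221515] [[-0.0161, -0.0044], [0.9999, 0.0042], [0.0043, -1.0]]
```

```bash
python3 -m creep '[[[0,-2,-2,-0.2,-0.2,0],[0,0,-2,0,0,0],[0,0,0,0,0,0]]]' 1 60
python3 -m creep '[[[0,0,-1,0,0,0],[0,0,0,0,0,0]]]' 1 60
python3 -m creep '[[[0,0,-1,0,0,0],[0,0,0,0,0,0]]]' 1 60
```

```text
time: 19.75
tool_pos: [0.3635, -0.2936, 0.2655]
tool_rot: [-3.142, 0.0, -3.125]
contact_force: [0.4, 0.9, -0.7]
opening: 0.0296
time: 19.92
tool_pos: [0.3637, -0.2936, 0.2653]
tool_rot: [-3.141, 0.001, -3.125]
contact_force: [-0.2, 1.0, -1.5]
opening: 0.0301
time: 20.08
tool_pos: [0.3638, -0.2936, 0.2651]
tool_rot: [-3.14, 0.002, -3.124]
contact_force: [0.6, 1.9, 0.8]
opening: 0.0296
```

```bash
python3 -m creep '[[[0,0,0,0,0,0],[0,0,0,0,0,0],[0,0,0,0,0,0],[0,0,0,0,0,0],[0,0,0,0,0,0]]]' -0.3 10
python3 -m creep '[[[0,0,5,0,0,0],[0,0,15,0,0,0],[0,0,25,0,0,0],[0,0,30,0,0,0],[0,0,35,0,0,0]]]'
python3 -m creep '[[[0,20,30,0,0,0],[0,30,20,0,0,0],[0,35,0,0,0,0],[0,38,0,0,0,0],[0,38,0,0,0,0]]]'
python3 -m creep '[[[0,38,0,0,0,0],[0,38,0,0,0,0],[0,30,0,0,0,0],[0,0,0,0,0,0],[0,0,0,0,0,0]]]'
python3 - <<'E'
from cell import robot,viewer
import cv2,numpy as np
a=viewer.read_camera('scene');b=viewer.read_camera('top');cv2.imwrite('pics/s10.png',a);cv2.imwrite('pics/t10.png',b)
c=lambda im,x,y,w,h,k:cv2.convertScaleAbs(cv2.resize(im[y:y+h,x:x+w],None,fx=k,fy=k,interpolation=2),alpha=1.4,beta=10)
cv2.imwrite('pics/c10.png',np.hstack([c(a,150,190,130,150,3),c(b,380,190,130,150,3)]))
E
```

```text
time: 20.5
tool_pos: [0.3645, -0.2941, 0.2659]
tool_rot: [-3.137, 0.005, -3.125]
contact_force: [0.1, 0.2, -0.4]
opening: 0.0573
time: 20.92
tool_pos: [0.3629, -0.2925, 0.3739]
tool_rot: [3.134, -0.006, -3.125]
contact_force: [0.7, -0.9, -0.3]
opening: 0.0598
time: 21.33
tool_pos: [0.3625, -0.1323, 0.4361]
tool_rot: [-3.135, 0.009, -3.135]
contact_force: [-0.3, -0.1, -0.5]
opening: 0.0599
time: 21.75
tool_pos: [0.3591, -0.0157, 0.4392]
tool_rot: [-3.135, 0.015, -3.129]
contact_force: [-0.7, 0.2, -0.1]
opening: 0.0597
```

View pics/c10.png

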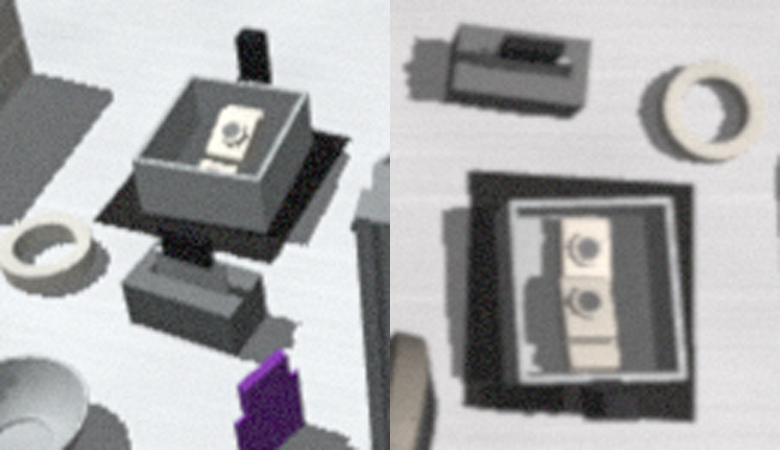

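```bash
python3 - <<'E'
from fit import *
o=[(u-390)/3+379.7 for u in(510,671,691,519)];v=[w/3+189.7 for w in(200,195,382,386)]
q=[(75,67.5,70),(75,-67.5,70),(-75,-67.5,70),(-75,67.5,70)]
print(fit([('top',(a,b),k) for a,b,k in zip(o,v,q)],(.45,-.3,0),.004))
from cell import robot
s=robot.observe();print(s['time'],np.abs(s['qvel']).max())
print(robot.hand_in())
E
```

```text
(array([ 0.45310523, -0.29275253,  0.02214778]), [[-0.1, 0.7], [0.1, 1.0], [-1.0, -0.8], [0.9, -0.7]])
21.85 0.03291584767765967
the job is handed in; nothing more can be done
None
```

The job is done and handed in at 21.9 s of the 69 s allowed; the hand-in gives no verdict.

- **Lock plate:** I pulled it out of the chute and pushed it into the holder slot until it met the slot floor. Contact force rose at the expected height, with the plate about 10 mm above the table, and it was then released. The last picture shows it upright in the slot.
- **Filters:** I lifted the gate bar with the dish's rim, and the picture taken with the gate up showed the chute empty. The last picture shows two filters clearly in the dish; the third is only partly visible because another overlaps it.
- **Dish:** It is released on the mat. Its fitted centre is (0.453, -0.293) m against (0.454, -0.295) m for the mat, about 3 mm apart. The gripper is well clear of it.
- **Bystanders:** The arm met none of them on the way as far as the forces showed. I did not re-measure their positions afterwards.
- **Disagreement between measurements:** The two cameras differed by 1–2 pixels on the holder's position. I checked the fit with a close-up just above the slot before pushing the plate in.

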